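# Show the riveted bracket to the inspection camera

## Robot

A 6-joint arm with a two-finger parallel gripper is mounted at the origin on the work surface. World frame = base frame: x ahead of the robot, y to its left, z up, the work surface at z = 0. Lengths are in mm, angles in rad, forces in N, time in s.
With the tool pointing down it reaches from about 350 to 875 mm from the base axis. Payload 4.2 kg.
Tool frame: the origin (TCP) lies at the very end of the fingers, on their centre line; the grasp point (between the pads) lies 19 mm behind it; z points along the fingers, y is the line along which they close (so a half turn about z gives the same grasp; the last joint's range is limited). The gripper opens to 85 mm and grips with 20 to 120 N. Pads are 22 mm wide; open, the fingers measure 114 mm over their backs; the gripper's body (76 mm by 85 mm) begins 54 mm behind the grasp point. The pads swing forward as they close: fully open they stand 13 mm farther back than shut.
Start: joints at [-0.899, 0.385, 0.008, 0, -1.194, -0.259], TCP at [250.747, -572.473, 203.012] pointing down, gripper open.
Joint ranges: [-3.14, 3.14], [-1.21, 2.06], [-1.07, 1.41], [-3.16, 2.05], [-2.99, -0.16], [-3.1, 3.1]. Speed limits (rad/s): [2.79, 2.79, 3.14, 3.14, 3.14, 3.14].

## Interface

Orientations are given as a unit quaternion [x, y, z, w].
In Python, from bench import arm gives the robot as it stands. The module is installed in compiled form; this text tells all that it offers.
- The arm moves only by the tool drive_tool, never from a script. Its argument "targets" is a list of rows, each a list of 5 numbers: the closure, from -1 (fully open) to 1 (shut), then the shift along the tool's x, y, z in mm, then the turn about the tool's z in degrees. In form: [[grip, tx, ty, tz, roll], ...]. A call has 1 to 12 rows; each row is the pose to reach, as a shift and turn from the pose commanded when the call began, along the tool's axes at that moment; what a row does not reach only later rows make up. A row lasts 1/10 s, in which the tool goes at most 50 mm and 8.59 degrees, less where a joint would pass 70% of its speed; a pose out of reach is approached as far as the arm can. A call with a gripper value outside its range is refused whole. The fingers move at their own pace and stop on an object; the grip force is fixed at half the most. Time passes only in rows, so rows that repeat a pose let the fingers close. It gives the time, the measured TCP pose, the force, the opening and the grip force at its end, in the units of the state.
- arm.read_state(): the state, without advancing time (a new reading comes with each control period).
- arm.get_image(name): name is "scene" or "top" or "wrist"; returns the picture (400x640x3 uint8, blue, green, red); there is no depth.
- arm.camera_params(name): a dict with "fov_y" (degrees; the focal length in pixels is half the picture's height over the tangent of half this angle, whatever the lens; pixels are square), "cx", "cy" (the principal point, pixels), "D" ([k1, k2, p1, p2, k3] as OpenCV has them; the pictures are not rectified), "rvec" (rotation vector, rad) and "tvec" (3), from world to camera coordinates, as OpenCV has them; the wrist camera has in their place "tool_from_camera" (4x4, takes a point from camera to tool coordinates, whose origin is the TCP and whose axes are the flange's). Camera axes: x right, y down, z forward; pixel columns grow to the right and rows downward; lengths in mm; the calibration is good to about 2 mm. A picture is of the moment at which its call begins: read the wrist's pose just before it. camera_params takes no time and is no camera call.
- arm.job_done(): hands the job in; it is judged then, once.
The state is a dict: "clock": time; "joints": joint angles; "joint_vel": joint speeds; "joint_efforts": joint torques, N m; "position": TCP position; "ee_rot": TCP orientation; "contact_force": force on the tool from outside, world axes, zero at the start; "wrist_torque": the same for the moment, N m; "gripper_width": finger opening in mm; "grasp_force": force on a finger pad.
Only numpy, scipy, OpenCV 4.12 (cv2) and the standard library are available. Lean on these libraries where they do the work, as an engineer would, in place of code of your own. Each camera call takes 0.05 s, during which the arm holds its last target. There are 200 camera calls.

## Task

Draw the bracket with the small angle lug riveted to it out of the wooden jig and hold it up to the inspection camera: top end up, riveted face square to the lens, the pair of rivets in the middle of the camera's view about 12 cm from the lens (the camera may look down, so lean the bracket to match). Finish while still holding it there, motionless and clear of everything. Do not touch the camera or its stand, and leave the other two straps, the rivet gun and the rivet tray where they are.

Things in the scene. Friction and masses are not known exactly. Their poses are not given: they have to be found in the camera images.
- bracket: Steel strap 150 tall, 40 wide, 6 mm thick (about 0.3 kg), upright in one of the jig slots, bottom end 10 mm and top 160 mm above the table; the only strap with an angle lug on its front. Origin: centre of its bottom end; x out of the lug face, y along the width, z to the top end. The upper 75 mm is bare: grip its narrow sides, 40 mm apart, and draw it straight up (1 mm play in the slot).
- rivets (a point): Point midway between the two rivet heads (18 mm apart) on the lug, at (8, 0, 62) mm in bracket, axes the same. The lug is a darker plate 32 wide, 3 mm thick, 45 to 75 mm above the strap's bottom end, with a ledge at its lower edge reaching 30 mm out from the strap's mid-plane. The lug face starts turned away from the robot.
- lens (a point): Centre of the camera's front glass. The camera is a grey 50 mm box with a black barrel 38 mm across. It looks along its own -x axis: towards the robot and 14 to 34 degrees down; y is level, z is up in its picture; 0.16 to 0.24 m above the table, does not move. Bracket shown rightly: its x, y, z parallel to the lens's x, y, z, rivets at (-120, 0, 0) mm in the lens's axes.
- stand: The camera's stand, fixed: base plate 130 x 130 x 18 mm, centred 20 mm along +x from the origin, and a 25 mm square column, 334 mm high, 60 mm along +x from the origin. Origin: on the table below the camera's tilt axis, which is 54 mm behind the lens.
- jig: Plywood block fixed to the table, 70 (x) by 300 (y) by 45 mm high, with three slots 35 mm deep at y = -100, 0 and +100 mm, each 42.5 mm long along y and 8.5 mm wide along x. Origin: centre of its underside, z up.
- strap_a: Plain steel strap 150 x 40 x 6 mm without lug or holes, standing in a slot of the jig. Leave it. Origin: centre of its bottom end.
- strap_b: Steel strap 150 x 40 x 6 mm without lug, with two empty 8 mm holes, standing in a slot of the jig. Leave it. Origin: centre of its bottom end.
- rivet_gun: Blue and black rivet gun lying on the table beyond the jig, about 210 long (its y), 140 wide and 52 mm high. Leave it. Origin: on the table under its barrel.
- rivet_tray: Small open cardboard tray of rivets, 100 x 75 x 30 mm. Leave it. Origin: centre of its underside.
There are look-alikes about, which are no part of the job. Several things have the shape of the bracket; the one meant has the colours described above. Of the things that look like the rivet_tray, the larger one is meant.

How it is judged (in metres and radians):
On the way:
1. the bracket is drawn out of the jig and carried by the gripper (contact force between the fingers and bracket above 1 N and height (world z) of bracket above 0.055 m), for 0.2 s.
At the end, for the whole second after the job is handed in: Bracket gripped, still, touching nothing else, over 40 mm up; rivets 90 to 150 mm from the lens and within 20 mm of its axis each way; riveted face to the lens, square and unrolled within 12 degrees, top end up; other straps, rivet gun and tray within 20 mm of their start (contact force between the fingers and bracket above 1 N and height (world z) of bracket above 0.04 m and contact force between bracket and jig below 0.05 N and contact force between bracket and stand below 0.05 N and contact force between bracket and strap_a below 0.05 N and contact force between bracket and strap_b below 0.05 N and contact force between bracket and rivet_gun below 0.05 N and contact force between bracket and rivet_tray below 0.05 N and x of rivets in the frame of lens between -0.15 and -0.09 m and y of rivets in the frame of lens between -0.02 and 0.02 m and z of rivets in the frame of lens between -0.02 and 0.02 m and x of lens in the frame of bracket above 0.05 m and z of bracket in the frame of lens below -0.03 m and angle between the x axis of bracket and the x axis of lens, either way round below 0.21 rad and angle between the y axis of bracket and the y axis of lens, either way round below 0.21 rad and linear speed of bracket below 0.02 m/s and angular speed of bracket below 0.15 rad/s and not (distance of strap_a from where it was at the start of the episode above 0.02 m) and not (distance of strap_b from where it was at the start of the episode above 0.02 m) and not (distance of rivet_gun from where it was at the start of the episode above 0.02 m) and not (distance of rivet_tray from where it was at the start of the episode above 0.02 m)); the arm keeps its last pose, push and grip.
It fails at once if the camera or its stand is touched (contact force between any of the fingers, the arm, bracket and stand above 1 N).
It fails at once if another strap, the rivet gun or the rivet tray is moved by more than 20 mm (distance of any of strap_a, strap_b, rivet_gun, rivet_tray from where it was at the start of the episode above 0.02 m).
It also fails if it takes over 51 s, if anything falls off the work surface, if the arm or the gripper's body presses on something with over 40 N, if the wrist force passes 120 N, or if a joint passes its speed limit or range.

## Working session

There is one attempt and no reset: what is moved stays moved. The work goes in short steps, Python scripts to look and compute and a tool call to move; the robot and the scene stay as the last step left them, time stands still between calls to the robot, and variables do not carry over. Pictures are saved under pics/ and viewed, at most 10 in all, crops included, and the job is handed in when it is done.

Besides the shell and the picture viewer there is one more tool, called by a JSON object that holds its "op" and its "data", one argument or row to a line. drive_tool: Moves the arm, as the interface text tells. Its arguments: {"type":"object","properties":{"targets":{"type":"array","items":{"type":"array","items":{"type":"number"}}}},"required":["targets"]}

```bash
mkdir -p pics
cat > h.py <<'E'
import numpy as np, cv2
from bench import arm
from scipy.spatial.transform import Rotation as R
def K(p):
    f=200/np.tan(np.radians(p["fov_y"])/2); return np.array([[f,0,p["cx"]],[0,f,p["cy"]],[0,0,1.]])
def pose(name):
    p=arm.camera_params(name)
    if "rvec" in p:
        Rm=cv2.Rodrigues(np.array(p["rvec"],float))[0]; t=np.array(p["tvec"],float).ravel()
        return p,Rm.T,-Rm.T@t
    s=arm.read_state(); T=np.array(p["tool_from_camera"]); Rt=R.from_quat(s["ee_rot"]).as_matrix()
    return p,Rt@T[:3,:3],Rt@T[:3,3]+np.array(s["position"])
def rays(name,px):
    p,Rc,c=pose(name)
    u=cv2.undistortPoints(np.array(px,float).reshape(-1,1,2),K(p),np.array(p["D"],float)).reshape(-1,2)
    d=np.c_[u,np.ones(len(u))]@Rc.T
    return c,d/np.linalg.norm(d,axis=1)[:,None]
def onplane(name,px,z):
    c,d=rays(name,px); return c+d*((z-c[2])/d[:,2])[:,None]
def tri(n1,p1,n2,p2):
    c1,d1=rays(n1,[p1]);c2,d2=rays(n2,[p2]);d1=d1[0];d2=d2[0]
    A=np.c_[d1,-d2]; s=np.linalg.lstsq(A,c2-c1,rcond=None)[0]
    a=c1+s[0]*d1;b=c2+s[1]*d2; return (a+b)/2,np.linalg.norm(a-b)
def proj(name,P):
    p,Rc,c=pose(name)
    return cv2.projectPoints(np.array(P,float).reshape(-1,3),cv2.Rodrigues(Rc.T)[0],-Rc.T@c,K(p),np.array(p["D"],float))[0].reshape(-1,2)
E
python3 - <<'E'
from h import *
for n in ["scene","top","wrist"]:
    im=arm.get_image(n); cv2.imwrite(f"pics/{n}0.png",im)
    p,Rc,c=pose(n); print(n,p["fov_y"],c.round(),Rc[:,2].round(2),p["D"])
print(arm.read_state())
a=cv2.imread("pics/scene0.png");b=cv2.imread("pics/top0.png")
E
```

```text
scene 46.76707468664588 [ 970.  634. 1118.] [-0.33 -0.46 -0.82] [-0.10294895  0.          0.          0.          0.        ]
top 50.428259665020896 [ 439.   92. 1281.] [ 0.1   0.01 -1.  ] [-0.09174273  0.          0.          0.          0.        ]
wrist 67.18292885540694 [ 188. -599.  373.] [ 0.25  0.11 -0.96] [-0.01326407  0.          0.          0.          0.        ]
{'clock': 0.15, 'joints': array([-8.99406364e-01,  3.85353020e-01,  6.93694758e-03, -3.22592497e-04,
       -1.19399696e+00, -2.58557992e-01]), 'joint_vel': array([ 0.0010337 , -0.00399159,  0.00381974,  0.00177647,  0.00048403,
        0.00095939]), 'joint_efforts': array([ 4.43722422e-05, -3.92678690e+01,  1.88581467e+01,  4.18864891e+00,
       -3.43771797e-03, -7.66466741e-06]), 'position': array([ 250.53771303, -572.05759096,  202.19242839]), 'ee_rot': array([-2.04895015e-01,  9.78783611e-01,  7.89760953e-04, -2.28449361e-04]), 'contact_force': array([-1.57121628, -0.0166255 , -0.98572125]), 'wrist_torque': array([-0.05852261,  0.04207564, -0.03679249]), 'grasp_force': 0.0, 'gripper_width': 86.04069228587258}
```

View pics/scene0.png

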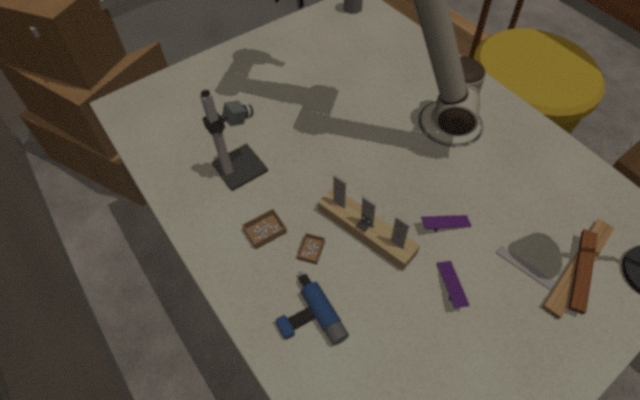

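View pics/top0.png

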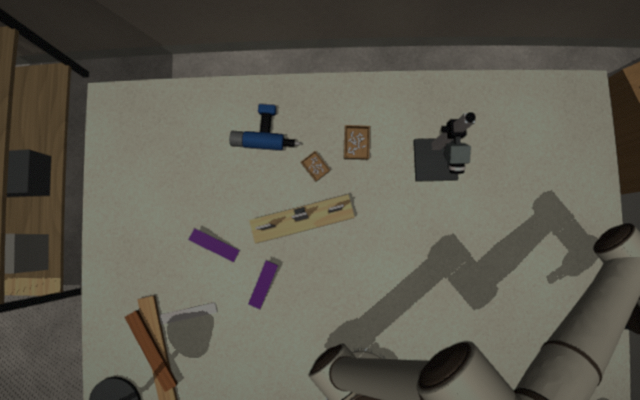

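The scene view shows the jig with three straps at (339,192), (368,212) and (400,233). The camera and stand are at (237,112) and the purple look-alikes at (445,222) and (452,284). The middle strap seems to carry a dark ledge, so I'll confirm it in one enlarged crop.

Run:
```python
from h import *
a=cv2.imread("pics/scene0.png");b=cv2.imread("pics/top0.png")
c=lambda im,x,y:cv2.resize(im[y:y+60 if 0 else y+75,x:x+100],(400,300),interpolation=cv2.INTER_CUBIC)
g=np.vstack([np.hstack([c(a,318,165),c(a,180,85)]),np.hstack([c(b,250,180),c(b,400,105)])])
g=np.clip(g.astype(float)*1.6,0,255).astype(np.uint8)
cv2.imwrite("pics/crop1.png",g)
# jig mask in top: tan
hsv=cv2.cvtColor(b,cv2.COLOR_BGR2HSV)
print(hsv[218,275],hsv[214,320],hsv[300,150],hsv[160,480])
m=((hsv[...,0]>10)&(hsv[...,0]<28)&(hsv[...,1]>70)&(hsv[...,2]>120)).astype(np.uint8)
m[:185]=0;m[250:]=0;m[:,:230]=0;m[:,370:]=0
k=max(cv2.findContours(cv2.morphologyEx(m,cv2.MORPH_CLOSE,np.ones((5,5))),0,2)[0],key=cv2.contourArea)
bx=cv2.boxPoints(cv2.minAreaRect(k));print(bx,cv2.contourArea(k));print(onplane("top",bx,45).round(1))
```

```text
[ 23  90 116] [ 26  82 127] [ 18 112 123] [ 26  33 125]
[[248.9011  220.28421]
 [347.57706 194.76456]
 [353.22348 216.59738]
 [254.54752 242.11703]] 1655.5
[[492.5 312.4  45. ]
 [559.7  22.2  45. ]
 [495.5   7.8  45. ]
 [428.6 296.6  45. ]]
```

View pics/crop1.png

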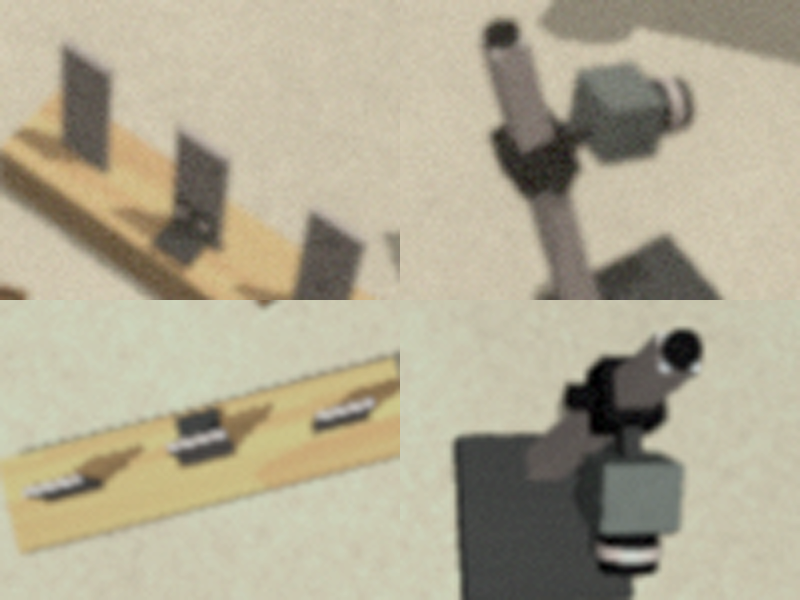

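The crop confirms it: of the three straps, only the middle one (scene 368,212; top 300,215) has a dark lug and ledge, on the side away from the robot. The outer two are plain or holed, and the purple ones have the wrong colour.

Next I'll measure the stand roughly and work out where to look from with the wrist camera.

Run:
```python
from h import *
b=cv2.imread("pics/top0.png"); g=cv2.cvtColor(cv2.GaussianBlur(b,(3,3),0),cv2.COLOR_BGR2GRAY)
m=(g<75).astype(np.uint8); m[:137]=0;m[190:]=0;m[:,:405]=0;m[:,444:]=0
k=max(cv2.findContours(m,0,1)[0],key=cv2.contourArea)[:,0].astype(float)
L=np.array([[ (m[y]>0).argmax(),y] for y in range(144,177)]);B=np.array([[x,199-(m[199::-1,x]>0).argmax()] for x in range(420,442)]);T=np.array([[x,(m[:,x]>0).argmax()] for x in range(418,432)])
for n,e in (("left",L),("bot",B),("top",T)):
    P=onplane("top",e,18); f=cv2.fitLine(P[:,:2].astype(np.float32),2,0,.01,.01).ravel(); print(n,f.round(3))
print("corners",onplane("top",[[413.75,139.5],[415.3,180.5],[458,179]],18).round(1))
print("column top",onplane("top",[[470.5,117.5]],334).round(1))
for z in (180,220): print("lens~",onplane("top",[[457,170]],z).round(1))
print("tri lens",tri("top",[457,170],"scene",[252,111]))
print("strap top ends",onplane("top",[[292.5,217],[307,213]],160).round(1))
s=arm.read_state();Rt=R.from_quat(s["ee_rot"]).as_matrix();print(Rt.round(3)); 
for n,t in (("lookA",[420,-60,320]),("lookB",[400,-330,320]),):
    print(n,(Rt.T@(np.array(t)-s["position"])).round(1))
```

```text
left [ 1.00000e+00 -6.00000e-03  6.62679e+02 -1.84929e+02]
bot [ 2.50000e-02  1.00000e+00  6.00455e+02 -2.30711e+02]
top [ 2.10000e-02  1.00000e+00  7.26654e+02 -2.19134e+02]
corners [[ 725.8 -186.1   18. ]
 [ 600.1 -184.5   18. ]
 [ 601.4 -314.9   18. ]]
column top [[ 703.1 -251.5  334. ]]
lens~ [[ 604.5 -261.4  180. ]]
lens~ [[ 598.5 -248.6  220. ]]
tri lens (array([ 595.6307779 , -247.7810302 ,  208.84759352]), np.float64(12.000083231641009))
strap top ends [[493.3 176.1 160. ]
 [502.9 137.5 160. ]]
[[-0.916 -0.401 -0.001]
 [-0.401  0.916  0.001]
 [ 0.     0.002 -1.   ]]
lookA [-360.6  401.3 -117.2]
lookB [-234.   162.  -117.6]
```

{"op": "drive_tool", "data": {
  "targets": [
    [-1,-40,20,-20,4],
    [-1,-80,40,-38,8],
    [-1,-120,60,-56,12],
    [-1,-160,78,-74,16],
    [-1,-200,96,-92,20],
    [-1,-235,113,-108,24],
    [-1,-263,127,-118,24.5],
    [-1,-263,127,-118,24.5],
    [-1,-263,127,-118,24.5]
  ]
}}

```text
clock: 1.05
position: [440.9, -350.0, 320.7]
ee_rot: [0.007, 1.0, 0.0, -0.0]
contact_force: [-0.2, 0.1, -1.0]
gripper_width: 85.8
grasp_force: 0.0
```

Run:
```python
from h import *
import json
p,Rc,c=pose("wrist"); s=arm.read_state(); cv2.imwrite("pics/wB.png",arm.get_image("wrist"))
np.savez("wB.npz",R=Rc,c=c); print(s["position"],R.from_quat(s["ee_rot"]).as_matrix().round(3))
print(proj("wrist",[[594,-249,205]]))
```

```text
[ 440.85254015 -350.04695935  320.65998681] [[-1.     0.013 -0.   ]
 [ 0.013  1.     0.   ]
 [ 0.     0.    -1.   ]]
[[415.69134304 321.18761191]]
```

{"op": "drive_tool", "data": {
  "targets": [
    [-1,0,50,0,0],
    [-1,0,100,0,0],
    [-1,0,150,0,0],
    [-1,0,190,0,0],
    [-1,0,200,0,0],
    [-1,0,200,0,0],
    [-1,0,200,0,0]
  ]
}}

```text
clock: 1.8
position: [443.4, -151.7, 320.7]
ee_rot: [0.008, 1.0, -0.0, -0.0]
contact_force: [0.6, -0.3, 0.2]
gripper_width: 85.8
grasp_force: 0.0
```

Run:
```python
from h import *
p,Rc,c=pose("wrist"); cv2.imwrite("pics/wA.png",arm.get_image("wrist"))
np.savez("wA.npz",R=Rc,c=c); q=proj("wrist",[[594,-249,205]])[0];print(c,q)
b=cv2.imread("pics/wB.png");a=cv2.imread("pics/wA.png")
def crop(im,x,y): return cv2.resize(im[y:y+150,x:x+130],(390,450),interpolation=cv2.INTER_CUBIC)
xa=int(q[0])-65
print(xa)
cv2.imwrite("pics/wAB.png",np.clip(np.hstack([crop(a,xa,250),crop(b,350,250)])*1.5,0,255).astype(np.uint8))
```

```text
[ 375.45067995 -149.6749725   491.37590943] [237.95556808 320.89216631]
172
```

View pics/wAB.png

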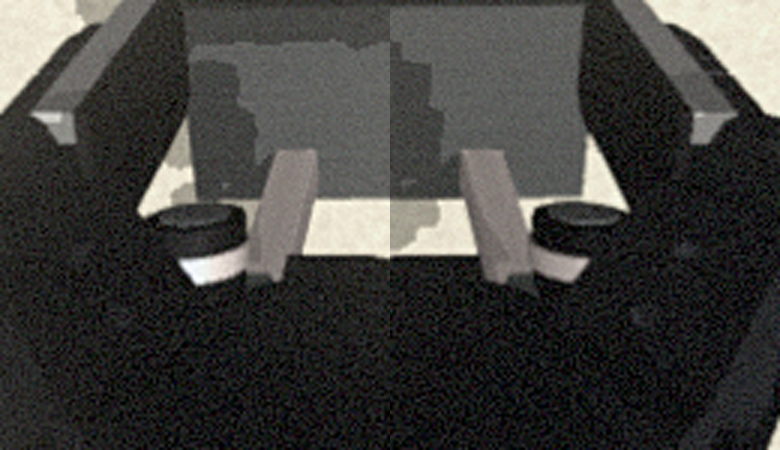

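The wrist views show the barrel's front glass at about (239,322) in A and (413,321) in B, which agrees with a lens near (594,-249,205). I'll enlarge the glass ellipse to get the tilt.

Run:
```python
from h import *
out=[]
for n,x in (("A",215),("B",390)):
    im=cv2.imread(f"pics/w{n}.png")[308:348,x:x+50]
    g=cv2.fastNlMeansDenoising(cv2.cvtColor(im,cv2.COLOR_BGR2GRAY),None,4,3,11)
    out.append(cv2.resize(np.clip(g*3.0,0,255).astype(np.uint8),(400,320),interpolation=cv2.INTER_CUBIC))
cv2.imwrite("pics/rim.png",np.hstack(out))
```

```text
(no output)
```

View pics/rim.png

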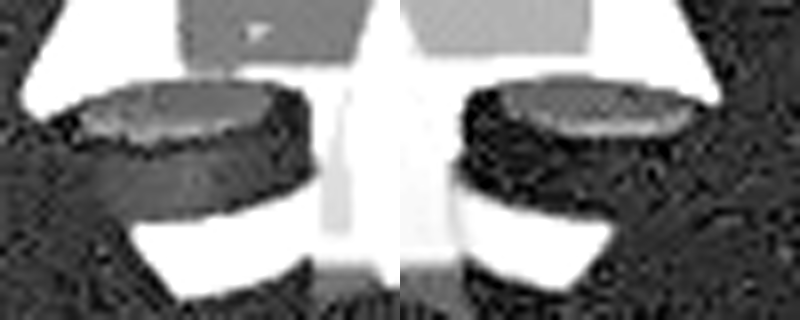

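The glass ellipse has a minor/major ratio of about 0.29 in both views, which gives a tilt of about 20° down. Now I'll go above the bracket.

{"op": "drive_tool", "data": {
  "targets": [
    [-1,-8,48,0,0],
    [-1,-16,96,0,-2],
    [-1,-24,144,0,-5],
    [-1,-32,192,20,-8],
    [-1,-40,240,40,-11],
    [-1,-45,285,60,-14],
    [-1,-47,311,76,-14],
    [-1,-47,311,76,-14],
    [-1,-47,311,76,-14],
    [-1,-47,311,76,-14]
  ]
}}

```text
clock: 2.85
position: [496.0, 158.3, 245.6]
ee_rot: [-0.113, 0.994, -0.0, 0.0]
contact_force: [-0.3, -0.1, -0.5]
gripper_width: 85.3
grasp_force: 0.0
```

Run:
```python
from h import *
s=arm.read_state(); p,Rc,c=pose("wrist"); im=arm.get_image("wrist"); cv2.imwrite("pics/wJ.png",im)
print(s["position"],R.from_quat(s["ee_rot"]).as_matrix().round(3))
th=np.radians(13);X=np.array([np.cos(th),np.sin(th),0]);Y=np.array([-np.sin(th),np.cos(th),0])
C=np.array([495,159,160.])
print(proj("wrist",[C+20*Y,C-20*Y,[*s["position"]]]))
# lens
p=arm.camera_params("wrist")
def ray(n,px):
    z=np.load(f"w{n}.npz");u=cv2.undistortPoints(np.array(px,float).reshape(1,1,2),K(p),np.array(p["D"],float)).ravel()
    d=z["R"]@[*u,1];return z["c"],d/np.linalg.norm(d),z
ca,da,za=ray("A",[237.2,321.75]);cb,db,zb=ray("B",[414.75,321.25])
t=np.linalg.lstsq(np.c_[da,-db],cb-ca,rcond=None)[0];a=ca+t[0]*da;b=cb+t[1]*db;L=(a+b)/2;print("lens",L,np.linalg.norm(a-b))
for f in (14,20,26):
    n=np.array([-np.cos(np.radians(f)),0.017,-np.sin(np.radians(f))])
    for z in (za,zb):
        v=z["c"]-L; v/=np.linalg.norm(v); m=np.cross(v,n); m=z["R"].T@m; q=z["R"].T@(L-z["c"])
        d=(m[:2]*q[2]-q[:2]*m[2]); print(f,"ratio",round(v@n,3),"major slope deg",round(np.degrees(np.arctan(d[1]/d[0])),1))
cv2.imwrite("pics/wJc.png",np.clip(im*1.5,0,255).astype(np.uint8))
```

```text
[496.02457749 158.29014022 245.56221224] [[-0.974 -0.226  0.001]
 [-0.226  0.974 -0.   ]
 [-0.001 -0.    -1.   ]]
[[346.16558208 194.55289963]
 [300.72197    194.54429698]
 [321.9905589  231.67188482]]
lens [ 594.5513766  -249.40794653  205.67535397] 0.17462833621210924
14 ratio 0.389 major slope deg -6.5
14 ratio 0.385 major slope deg 7.2
20 ratio 0.294 major slope deg -4.7
20 ratio 0.291 major slope deg 5.3
26 ratio 0.196 major slope deg -3.0
26 ratio 0.193 major slope deg 3.6
```

View pics/wJc.png

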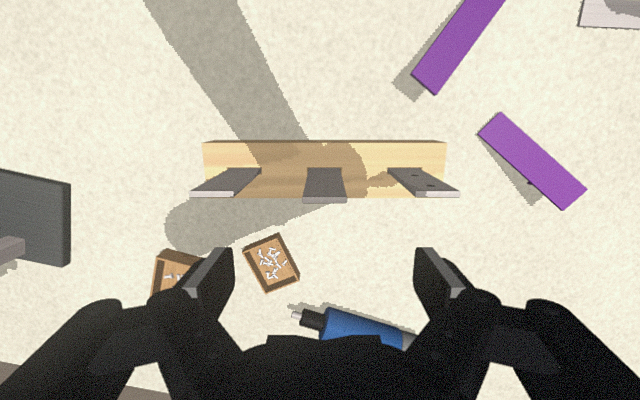

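The wrist view shows the jig with the lugged strap's top strip at about (325,200) and the ledge hidden behind it. The holed strap is at (425,182), the plain one at (225,182), and the tray, gun and purple look-alikes are clear. I'll refine the strap edges and check the camera tilt from the box.

Run:
```python
from h import *
g=cv2.GaussianBlur(cv2.cvtColor(cv2.imread("pics/wJ.png"),cv2.COLOR_BGR2GRAY),(3,3),0).astype(int)
r=g[185:196,285:365].mean(0); d=np.diff(r); print("cols",285+d.argmin()+.5,285+d.argmax()+.5)
print("rows@325",[(y,int(g[y,310:340].mean())) for y in range(190,212)])
s=arm.read_state();Rt=R.from_quat(s["ee_rot"]).as_matrix()
P=onplane("wrist",[[303,200],[347,200],[325,200]],160); print(P.round(1)); print("tool rel",((P-s["position"])@Rt).round(1))
L=np.array([594.5,-249.4,205.7]); print("scene lens proj",proj("scene",[L]))
for f in (12,16,20,24,28):
  print(f,[proj("scene",[L+dd*np.array([np.cos(np.radians(f)),-.017,np.sin(np.radians(f))])])[0].round(1).tolist() for dd in (40,50,60)], proj("top",[L+50*np.array([np.cos(np.radians(f)),-.017,np.sin(np.radians(f))])]).round(1).tolist())
```

```text
cols 303.5 344.5
rows@325 [(190, 71), (191, 71), (192, 71), (193, 71), (194, 71), (195, 70), (196, 77), (197, 93), (198, 103), (199, 103), (200, 101), (201, 99), (202, 99), (203, 109), (204, 127), (205, 137), (206, 140), (207, 143), (208, 146), (209, 149), (210, 153), (211, 156)]
[[503.9 142.5 160. ]
 [495.2 180.4 160. ]
 [499.5 161.5 160. ]]
tool rel [[ -4.1 -17.2  85.8]
 [ -4.1  21.7  85.9]
 [ -4.1   2.3  85.9]]
scene lens proj [[250.11056693 110.73101862]]
12 [[237.4, 114.5], [234.1, 115.5], [230.9, 116.5]] [[456.1, 152.9]]
16 [[237.4, 113.7], [234.2, 114.5], [230.9, 115.3]] [[456.5, 153.0]]
20 [[237.5, 112.9], [234.3, 113.4], [231.1, 114.0]] [[457.0, 153.1]]
24 [[237.7, 112.0], [234.5, 112.4], [231.3, 112.7]] [[457.4, 153.4]]
28 [[238.0, 111.2], [234.8, 111.3], [231.7, 111.4]] [[457.8, 153.8]]
```

Tilt and pose agree: the camera looks 20° down and the lens is at (594.5,-249.4,205.7). Now I'll descend and grip.

{"op": "drive_tool", "data": {
  "targets": [
    [-1,-4,2,20,0],
    [-1,-4,2,60,0],
    [-1,-4,2,100,0],
    [-1,-4,2,130,0],
    [-1,-4,2,147,0],
    [-1,-4,2,147,0],
    [1,-4,2,147,0],
    [1,-4,2,147,0],
    [1,-4,2,147,0],
    [1,-4,2,147,0],
    [1,-4,2,147,0],
    [1,-4,2,147,0]
  ]
}}

```text
clock: 4.1
position: [499.8, 162.7, 99.8]
ee_rot: [-0.115, 0.993, 0.0, 0.001]
contact_force: [0.8, -1.5, 5.6]
gripper_width: 38.6
grasp_force: 59.9
```

{"op": "drive_tool", "data": {
  "targets": [
    [1,0,0,-4,0],
    [1,0,0,-10,0],
    [1,0,0,-17,0],
    [1,0,0,-24,0],
    [1,0,0,-29,0],
    [1,0,0,-29,0],
    [1,0,0,-29,0]
  ]
}}

```text
clock: 4.8
position: [498.4, 162.4, 127.0]
ee_rot: [-0.114, 0.993, 0.0, -0.0]
contact_force: [0.0, 0.1, -4.3]
gripper_width: 38.7
grasp_force: 60.6
```

Run:
```python
from h import *
s=arm.read_state();print({k:np.round(s[k],3).tolist() for k in ("position","ee_rot","contact_force","wrist_torque","gripper_width","joints")})
cv2.imwrite("pics/wL.png",arm.get_image("wrist"));cv2.imwrite("pics/sL.png",arm.get_image("scene"))
```

```text
{'position': [498.449, 162.394, 126.97], 'ee_rot': [-0.114, 0.993, 0.0, -0.0], 'contact_force': [0.022, 0.131, -4.34], 'wrist_torque': [0.044, -0.087, -0.029], 'gripper_width': 38.654, 'joints': [0.625, 0.286, -0.347, -0.0, -0.938, -1.966]}
```

{"op": "drive_tool", "data": {
  "targets": [
    [1,3,0,0,0],
    [1,6,0,0,0],
    [1,10,0,0.5,0],
    [1,14,0,1,0],
    [1,17,0,1.5,0],
    [1,20,0,2,0],
    [1,20,0,2,0]
  ]
}}

```text
clock: 5.6
position: [479.6, 158.0, 125.8]
ee_rot: [-0.115, 0.993, 0.0, 0.001]
contact_force: [5.4, -1.3, 0.8]
gripper_width: 38.7
grasp_force: 61.0
```

Run:
```python
from h import *
s=arm.read_state();print({k:np.round(s[k],3).tolist() for k in ("position","ee_rot","contact_force","wrist_torque","gripper_width")})
a=cv2.imread("pics/wL.png");b=arm.get_image("wrist");c=cv2.imread("pics/sL.png");d=arm.get_image("scene");cv2.imwrite("pics/sM.png",d)
e=lambda im:cv2.resize(im[165:240,320:420],(400,300),interpolation=cv2.INTER_CUBIC)
w=lambda im:cv2.resize(im[100:325,170:470],(400,300))
cv2.imwrite("pics/lean.png",np.clip(np.vstack([np.hstack([w(a),w(b)]),np.hstack([e(c),e(d)])])*1.5,0,255).astype(np.uint8))
```

```text
{'position': [479.626, 157.981, 125.758], 'ee_rot': [-0.115, 0.993, 0.0, 0.001], 'contact_force': [5.398, -1.341, 0.793], 'wrist_torque': [-0.63, -1.987, -0.027], 'gripper_width': 38.657}
```

View pics/lean.png

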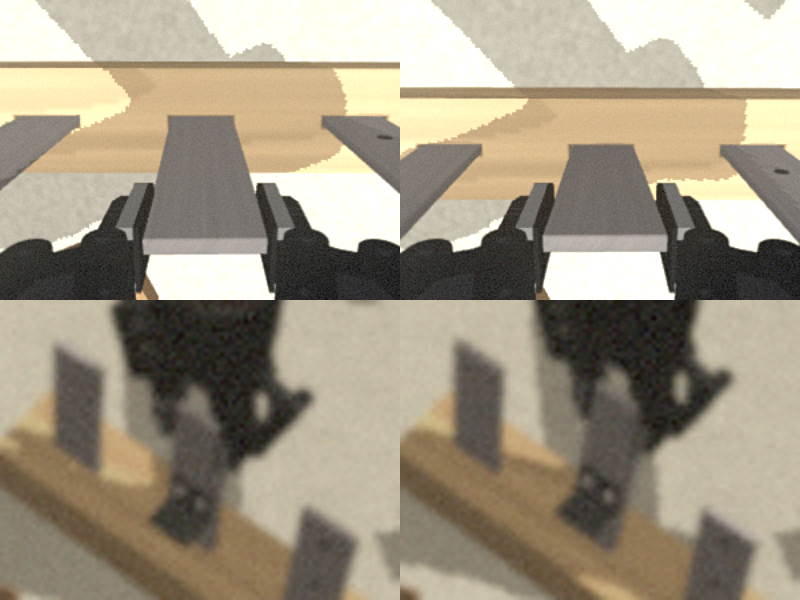

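The left pair was taken before the pull and the right pair after. The strap now leans in the pads with its bottom still in the slot, top strip at about row 280 in wrist pixels. The pull took only 5 N, so I'll pull the rest of the way and then lift.

{"op": "drive_tool", "data": {
  "targets": [
    [1,3,0,0.6,0],
    [1,7,0,1.4,0],
    [1,11,0,2.3,0],
    [1,15,0,3.3,0],
    [1,18,0,4,0],
    [1,20,0,4.6,0],
    [1,20,0,4.6,0]
  ]
}}

```text
clock: 6.4
position: [459.5, 153.3, 120.4]
ee_rot: [-0.115, 0.993, -0.0, 0.0]
contact_force: [5.2, -1.1, -0.0]
gripper_width: 38.9
grasp_force: 61.1
```

{"op": "drive_tool", "data": {
  "targets": [
    [1,-1,0,-4,0],
    [1,-1,0,-12,0],
    [1,-1,0,-30,0],
    [1,-1,0,-60,0],
    [1,-1,0,-90,0],
    [1,-1,0,-110,0],
    [1,-1,0,-110,0],
    [1,-1,0,-110,0],
    [1,-1,0,-110,0]
  ]
}}

```text
clock: 7.3
position: [458.7, 152.9, 228.0]
ee_rot: [-0.114, 0.993, -0.001, -0.003]
contact_force: [0.3, 0.4, -2.5]
gripper_width: 38.5
grasp_force: 61.1
```

Run:
```python
from h import *
s=arm.read_state();Rt=R.from_quat(s["ee_rot"]).as_matrix();print({k:np.round(s[k],3).tolist() for k in ("position","ee_rot","contact_force","wrist_torque","gripper_width")})
p,Rc,c=pose("wrist")
b=arm.get_image("wrist");cv2.imwrite("pics/wH.png",b);cv2.imwrite("pics/sH.png",arm.get_image("scene"))
cv2.imwrite("pics/wHc.png",np.clip(cv2.resize(b[100:325,170:470],(800,600))*1.5,0,255).astype(np.uint8))
# reference: project strap corners (robot-side face top & bottom, top far edge) for several leans, pivot at tool (0,0,-23)
for f in (0,10,15,20,25):
    a=np.radians(f); bx=np.array([-np.cos(a),0,-np.sin(a)]); bz=np.array([np.sin(a),0,-np.cos(a)]); y=np.array([0,1,0])
    G=np.array([0,0,-23.]); O=G-113*bz   # bracket origin in tool
    pts=[O+150*bz-3*bx+20*y,O+150*bz-3*bx-20*y,O+150*bz+3*bx,O-3*bx+20*y,O-3*bx-20*y]
    print(f,proj("wrist",[Rt@q+s["position"] for q in pts]).round(1).tolist())
```

```text
{'position': [458.731, 152.87, 228.027], 'ee_rot': [-0.114, 0.993, -0.001, -0.003], 'contact_force': [0.294, 0.368, -2.507], 'wrist_torque': [-0.014, 0.065, -0.015], 'gripper_width': 38.544}
0 [[369.7, 276.9], [272.9, 276.9], [321.3, 289.7], [344.8, 190.0], [300.0, 190.0]]
10 [[370.0, 261.7], [272.6, 261.7], [321.3, 275.9], [344.5, 211.4], [300.4, 211.4]]
15 [[369.9, 253.8], [272.6, 253.8], [321.3, 268.4], [344.4, 222.2], [300.4, 222.1]]
20 [[369.8, 245.9], [272.8, 245.8], [321.3, 260.6], [344.4, 233.0], [300.4, 233.0]]
25 [[369.6, 238.0], [273.0, 237.9], [321.3, 252.7], [344.5, 243.9], [300.4, 243.9]]
```

View pics/wHc.png

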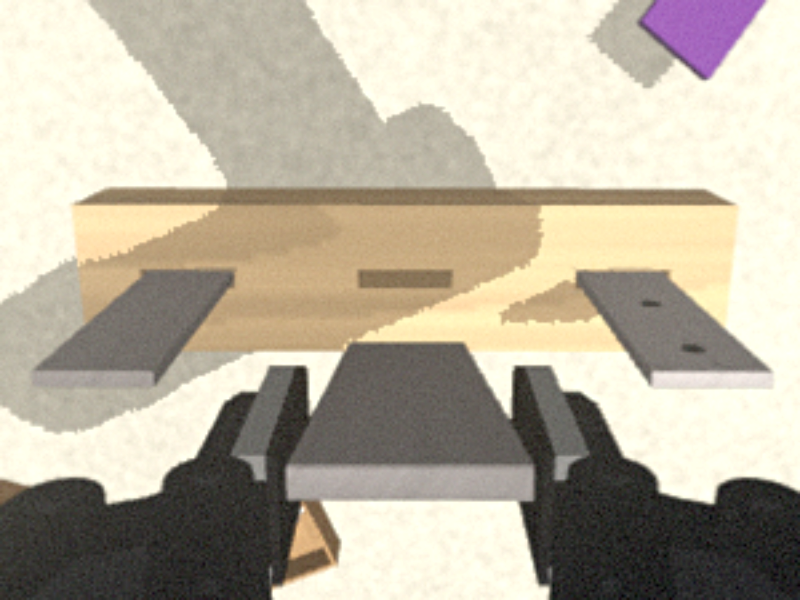

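The bracket is clear of the jig and leaning. The near-face corners are at crop (289,464), (531,464), (465,343) and (346,343), with the top far edge at row 498. I'll solve its pose from these.

Run:
```python
from h import *
from scipy.optimize import least_squares
s=arm.read_state();Rt=R.from_quat(s["ee_rot"]).as_matrix()
px=np.array([[532,464],[289,464],[465,343],[346,343],[534,498],[287,498]])/(800/300)+[170,100]
obj=np.array([[-3,20,150],[-3,-20,150],[-3,20,0],[-3,-20,0],[3,20,150],[3,-20,150]],float)
B0=np.c_[[-1,0,0],[0,1,0],[0,0,-1]].astype(float)  # bracket axes in tool, upright
def res(v): # lean about tool y, origin offset in tool
    Q=R.from_euler('y',v[0]).as_matrix()@B0
    P=obj@Q.T+v[1:4]
    return (proj("wrist",P@Rt.T+s["position"])-px).ravel()
r=least_squares(res,[0.3,-40,0,90]);v=r.x;print("lean deg",np.degrees(v[0]),"origin tool",v[1:].round(1),"res",r.fun.round(1))
Q=R.from_euler('y',v[0]).as_matrix()@B0; print("bracket axes in tool\n",Q.round(3)); print("top ctr",(Q@[0,0,150]+v[1:]).round(1),"rivets",(Q@[8,0,62]+v[1:]).round(1))
p=arm.camera_params("wrist");T=np.array(p["tool_from_camera"])
ok,rv,tv=cv2.solvePnP(obj,px,K(p),np.array(p["D"],float),flags=cv2.SOLVEPNP_SQPNP)
M=T[:3,:3]@cv2.Rodrigues(rv)[0];print("pnp axes\n",M.round(3),(T[:3,:3]@tv.ravel()+T[:3,3]).round(1))
```

```text
lean deg -13.643772304642633 origin tool [-36.5   0.9  91.7] res [ 0.1 -0.4 -0.8 -0.4  0.6 -0.   2.3 -0.  -0.7  0.4  0.1  0.4]
bracket axes in tool
 [[-0.972  0.     0.236]
 [ 0.     1.     0.   ]
 [-0.236  0.    -0.972]]
top ctr [ -1.2   0.9 -54. ] rivets [-29.7   0.9  29.6]
pnp axes
 [[-0.972 -0.005  0.237]
 [-0.003  1.     0.01 ]
 [-0.237  0.009 -0.971]] [-36.2  -0.4  90.9]
```

The lean is 13.7° and I want 20°. The jig's far face at the empty middle slot is free, so I'll hook the bracket's bottom behind it and pull again to add lean.

{"op": "drive_tool", "data": {
  "targets": [
    [1,-30,0,0,0],
    [1,-54,0,10,0],
    [1,-54,0,50,0],
    [1,-54,0,80,0],
    [1,-54,0,98,0],
    [1,-54,0,103,0],
    [1,-54,0,103,0],
    [1,-48,0,103,0],
    [1,-44,0,103,0]
  ]
}}

```text
clock: 8.3
position: [503.7, 163.9, 128.6]
ee_rot: [-0.115, 0.993, 0.0, 0.001]
contact_force: [-0.0, -0.3, -3.2]
gripper_width: 38.6
grasp_force: 61.1
```

{"op": "drive_tool", "data": {
  "targets": [
    [1,3,0,0.5,0],
    [1,6,0,1,0],
    [1,9,0,2,0],
    [1,12,0,3,0],
    [1,15,0,4,0],
    [1,16,0,4.5,0],
    [1,16,0,4.5,0],
    [1,16,0,4.5,0]
  ]
}}

```text
clock: 9.1
position: [489.2, 160.7, 123.7]
ee_rot: [-0.115, 0.993, 0.001, 0.001]
contact_force: [5.3, 1.1, 0.4]
gripper_width: 38.8
grasp_force: 61.5
```

{"op": "drive_tool", "data": {
  "targets": [
    [1,-4,0,0,0],
    [1,-10,0,0,0],
    [1,-12,0,-20,0],
    [1,-12,0,-50,0],
    [1,-12,0,-85,0],
    [1,-12,0,-115,0],
    [1,-12,0,-130,0],
    [1,-12,0,-130,0],
    [1,-12,0,-130,0]
  ]
}}

```text
clock: 10.0
position: [497.7, 162.0, 250.4]
ee_rot: [-0.114, 0.993, -0.001, -0.003]
contact_force: [0.4, -0.2, -5.0]
gripper_width: 38.8
grasp_force: 61.3
```

Run:
```python
from h import *
s=arm.read_state();print({k:np.round(s[k],3).tolist() for k in ("position","ee_rot","contact_force")})
b=arm.get_image("wrist");cv2.imwrite("pics/wI.png",b)
cv2.imwrite("pics/wIc.png",np.clip(cv2.resize(b[100:325,170:470],(800,600))*1.5,0,255).astype(np.uint8))
```

```text
{'position': [497.688, 161.95, 250.428], 'ee_rot': [-0.114, 0.993, -0.001, -0.003], 'contact_force': [0.366, -0.223, -4.988]}
```

View pics/wIc.png

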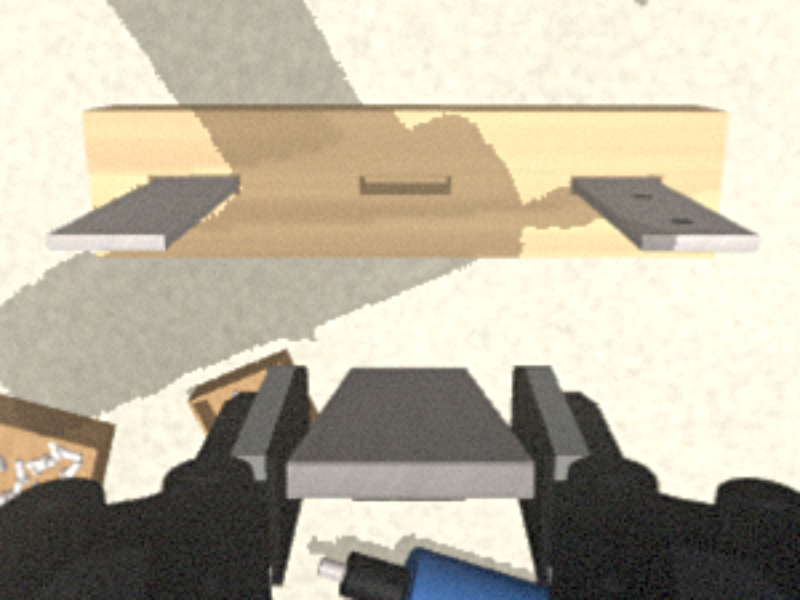

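The strap leans more now: its bottom edge is at crop row 369 with the top edge at 462, and the ledge is just showing at row 500. I'll solve again and work out the goal.

```bash
cat > fit.py <<'E'
from h import *
from scipy.optimize import least_squares
obj=np.array([[-3,20,150],[-3,-20,150],[-3,20,0],[-3,-20,0],[3,20,150],[3,-20,150]],float)
B0=np.c_[[-1,0,0],[0,1,0],[0,0,-1]].astype(float)
def fit(px):
    px=np.array(px)/(800/300)+[170,100]; s=arm.read_state();Rt=R.from_quat(s["ee_rot"]).as_matrix()
    def res(v):
        Q=R.from_euler('y',v[0]).as_matrix()@B0
        return (proj("wrist",(obj@Q.T+v[1:4])@Rt.T+s["position"])-px).ravel()
    r=least_squares(res,[-0.3,-40,0,90]);v=r.x;Q=R.from_euler('y',v[0]).as_matrix()@B0
    print("lean",np.degrees(v[0]).round(1),"origin tool",v[1:].round(1),"rms",np.sqrt((r.fun**2).mean()).round(2))
    return Q,Q@[8,0,62]+v[1:],Rt,np.array(s["position"])
E
python3 - <<'E'
from fit import *
Q,rv,Rt,p=fit([[532,462],[289,462],[466,369],[348,369],[533,497],[288,497]])
L=np.array([594.5,-249.4,205.7]);f=np.radians(20);th=np.radians(-1)
goal=L-120*np.array([np.cos(f)*np.cos(th),np.cos(f)*np.sin(th),np.sin(f)])
rel=Rt@rv; print("rivets tool",rv.round(1),"goal",goal.round(1))
# final tool yaw: tool x = -(cos th, sin th)
yaw=np.degrees(np.arctan2(Rt[1,0],Rt[0,0])); droll=(yaw-(180-1)+180)%360-180; print("yaw",yaw,"roll",droll)
Rf=Rt@R.from_euler('z',droll,degrees=True).as_matrix(); print(Rf.round(3))
t=goal-Rf@rv; print("TCP goal",t.round(1),"shift tool",(Rt.T@(t-p)).round(1))
E
```

```text
lean -17.2 origin tool [-45.5   1.   89.8] rms 0.54
rivets tool [-34.9   1.   28.2] goal [ 481.8 -247.4  164.7]
yaw -166.8802479160022 roll 14.11975208399781
[[-1.     0.017 -0.006]
 [ 0.017  1.    -0.003]
 [ 0.006 -0.003 -1.   ]]
TCP goal [ 447.1 -247.7  193.1] shift tool [ 141.9 -387.3   58.4]
```

{"op": "drive_tool", "data": {
  "targets": [
    [1,15,0,-10,0],
    [1,40,0,-10,0],
    [1,65,0,-10,0],
    [1,90,0,-10,0],
    [1,105,-5,-10,0],
    [1,112,-25,-10,0],
    [1,112,-50,-10,0],
    [1,112,-80,-10,0],
    [1,112,-110,-10,2],
    [1,115,-140,-10,4],
    [1,118,-170,-10,6],
    [1,121,-200,-10,7]
  ]
}}

```text
clock: 11.25
position: [426.6, -61.1, 261.7]
ee_rot: [-0.053, 0.999, -0.0, -0.001]
contact_force: [0.1, 0.3, -3.2]
gripper_width: 39.1
grasp_force: 61.4
```

Run:
```python
from h import *
s=arm.read_state();Rt=R.from_quat(s["ee_rot"]).as_matrix();p=s["position"];print(p,Rt.round(3),s["joints"].round(2),s["contact_force"])
yaw=np.degrees(np.arctan2(Rt[1,0],Rt[0,0]));print("roll",(yaw-179+180)%360-180)
print((Rt.T@(np.array([447.1,-247.7,193.1])-p)).round(1))
```

```text
[426.61590215 -61.12775949 261.7419032 ] [[-0.994 -0.106 -0.003]
 [-0.106  0.994 -0.   ]
 [ 0.003 -0.    -1.   ]] [ 0.24  0.   -0.33 -0.   -1.24 -1.7 ] [ 0.05312823  0.28757455 -3.1573448 ]
roll 7.088047269366996
[  -0.8 -187.7   68.7]
```

{"op": "drive_tool", "data": {
  "targets": [
    [1,0,-25,5,1],
    [1,0,-55,15,3],
    [1,0,-85,25,5],
    [1,0,-115,35,6],
    [1,0,-145,47,7],
    [1,0,-168,57,7],
    [1,0,-182,65,7],
    [1,-1,-186,68,7],
    [1,-1,-186,68,7],
    [1,-1,-186,68,7],
    [1,-1,-186,68,7]
  ]
}}

```text
clock: 12.35
position: [448.6, -243.7, 195.6]
ee_rot: [0.007, 1.0, -0.0, 0.001]
contact_force: [-0.3, -0.3, -3.6]
gripper_width: 39.1
grasp_force: 61.5
```

Run:
```python
from h import *
s=arm.read_state();Rt=R.from_quat(s["ee_rot"]).as_matrix();p=s["position"];print(p,Rt.round(3),s["contact_force"])
b=arm.get_image("wrist");cv2.imwrite("pics/wF.png",b);sc=arm.get_image("scene");cv2.imwrite("pics/sF.png",sc)
w=cv2.resize(b[100:325,170:470],(800,600))
g=cv2.cvtColor(w,cv2.COLOR_BGR2GRAY).astype(int)
r=g[330:540,380:440].mean(1);print("rows",[(330+i,int(r[i])) for i in range(0,200,6)])
cv2.imwrite("pics/fin.png",np.clip(np.hstack([cv2.resize(w,(400,300)),cv2.resize(sc[75:150,190:290],(400,300),interpolation=cv2.INTER_CUBIC)])*1.6,0,255).astype(np.uint8))
```

```text
[ 448.57703158 -243.69386684  195.55924646] [[-1.     0.013  0.001]
 [ 0.013  1.    -0.   ]
 [-0.001 -0.    -1.   ]] [-0.32712815 -0.3086365  -3.55568902]
rows [(330, 116), (336, 115), (342, 116), (348, 117), (354, 115), (360, 118), (366, 106), (372, 55), (378, 58), (384, 58), (390, 59), (396, 58), (402, 58), (408, 58), (414, 58), (420, 57), (426, 57), (432, 57), (438, 56), (444, 55), (450, 55), (456, 54), (462, 79), (468, 110), (474, 109), (480, 108), (486, 107), (492, 106), (498, 78), (504, 38), (510, 45), (516, 44), (522, 44), (528, 45)]
```

View pics/fin.png

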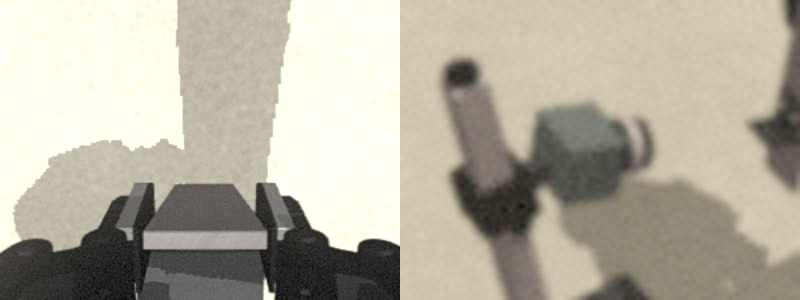

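The bracket is held in front of the barrel, which shows at crop (640,145) in the scene. The lean is unchanged, with edge rows at 369 and 462. I'll make a small last correction.

{"op": "drive_tool", "data": {
  "targets": [
    [1,1,-2,1,0],
    [1,1.5,-4,2.5,0],
    [1,1.5,-4,2.5,0],
    [1,1.5,-4,2.5,0],
    [1,1.5,-4,2.5,0],
    [1,1.5,-4,2.5,0],
    [1,1.5,-4,2.5,0],
    [1,1.5,-4,2.5,0]
  ]
}}

```text
clock: 13.25
position: [446.8, -248.4, 192.4]
ee_rot: [0.007, 1.0, -0.0, 0.0]
contact_force: [0.4, 0.1, -3.2]
gripper_width: 38.6
grasp_force: 61.5
```

Run:
```python
from fit import *
Q,rv,Rt,p=fit([[532,463],[289,463],[466,369],[348,369],[533,498],[288,498]])
L=np.array([594.5,-249.4,205.7]);M=R.from_euler('zy',[-1,-20],degrees=True).as_matrix()
print("rivets in lens",(M.T@(Rt@rv+p-L)).round(1),"axes",(M.T@Rt@Q).round(2).tolist(),"TCP",p.round(1))
b=cv2.cvtColor(arm.get_image("wrist"),cv2.COLOR_BGR2GRAY);w=cv2.resize(b[100:325,170:470],(800,600)).astype(int)
d=np.diff(w[340:520,380:440].mean(1));print("edge rows",340+d[:60].argmin(),340+100+d[100:135].argmax(),340+140+d[140:].argmin(),np.abs(arm.read_state()["joint_vel"]).max())
print(arm.job_done())
```

```text
lean -17.1 origin tool [-45.3   1.   89.8] rms 0.55
rivets in lens [-120.4   -0.6   -0.3] axes [[1.0, -0.0, 0.05], [0.0, 1.0, 0.01], [-0.05, -0.01, 1.0]] TCP [ 446.8 -248.4  192.4]
edge rows 367 461 498 0.0012457242533468517
the job is handed in; nothing more can be done
None
```

I handed the job in with the bracket held still in front of the camera: by my measurements the rivets are 120 mm from the lens and within 1 mm of its axis, and the bracket leans about 3° short of the camera's estimated 20° tilt; no verdict came back.

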